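# Draw a caged bolt with a hooked rod

### The job

Take the orange-handled hooked rod off its V rest, reach it in through the open front of the white stock cage under the wire top, hook the red bail and draw the bolt out towards the front until it is firmly against its end stop; hold it there for a moment with a pull of about 14 N, and never load the bolt with more than 20 N. Then lay the rod back in both V's of its rest, hook hanging down at the same end as before, and let go. Touch the bolt only with the rod, and leave the carton and the bottle in the cage and the tape roll beside it where they are.

Things in the scene. Friction and masses are not known exactly. Their poses are not given: they have to be found in the camera images.
- cage: White steel cage fixed to the bench, 310 deep, 360 wide, 190 high; origin on the bench on its middle line, 140 from its back, where the bail stands at the farthest. x to its back, -x out of its open front, z up. Floor 20 thick, x -170 to 140. Wire top: 6 mm wires at height 190, front edge at x = -90; underside 187. Posts 22 square at x = -90 and 140, y = +-169. Bolt guides 44 wide, 42 high at x = -100 and 75.
- bail (a point): Middle of the red staple-shaped bail on the bolt: centre line of its level cross wire, 70 above the bench, running along the cage's y. Wire 10 thick, 54 clear between its legs; 29 clear below it down to the bolt's flat (top at height 36). Moves with the bolt; axes as the cage's.
- bolt: The sliding bolt that carries the bail; origin on its middle line at bench level, right under the bail. Drawn, it slides along the cage's -x. Stiff: about 6 N moves it slowly, and it stays where it is left. A rigid end stop, unseen and set differently each time, ends the stroke 10 to 40 mm from where the bolt starts: only the rise of the pull tells that it is reached. The bail starts between x = -55 and 0 in the cage's frame.
- rod_grip (a point): Centre of the rod's orange handle, about its centre of mass. Handle 90 long, 20 wide (grasp across y), 26 high. x along the rod to the hook end, z up. A 10 mm bar runs ahead on the same axis to x = 180 and there bends straight down as the hook; behind, a 10 mm neck and a 28 mm ball at x = -95. Mass 0.2 to 0.33 kg.
- hook_tip (a point): Lowest point of the hook: 180 ahead of the handle's centre and 40 below the bar's axis. The hook is a straight 10 mm round finger.
- rest_seat (a point): Where the handle's centre belongs in the rest (+-6 mm along x at the start): 75 above the bench. x points to the hook end. The grey rest is fixed, with black V's at x = -70 and 80 (12 thick, 42 wide at the mouth, mouth 89 above the bench) that carry neck and bar; between them the handle's sides are free.
- carton: Brown carton 90 x 60 x 70 high standing in the cage left of the bolt; origin at the centre of its underside.
- flask: Clear bottle with a blue cap, 56 diameter, 130 high, standing in the cage right of the bolt; origin at the centre of its underside.
- tape: Yellow tape roll lying on the bench, 90 diameter, 25 high; origin at the centre of its underside.
Not all that is in view belongs to the job. Of the things that look like the part that bears rest_seat, take the one that is farthest to the robot's right at the start.

How it is judged:
By the outcome, as a careful person would: the job done as asked, in the order asked, and still so for the second after the job is handed in, with the robot touching nothing.
It also fails if it takes over 69 s, if anything falls off the work surface, if the arm or the gripper's body presses on something with over 40 N, if the wrist force passes 120 N, or if a joint passes its speed limit or range.

### The arm

A 7-joint arm with a two-finger parallel gripper is mounted at the origin on the work surface. World frame = base frame: x ahead of the robot, y to its left, z up, the work surface at z = 0. Lengths are in m, angles in rad, forces in N, time in s.
With the tool pointing down it reaches from about 0.35 to 0.9 m from the base axis. Payload 8.1 kg.
Tool frame: the origin (TCP) lies on the centre line of the jaws, within the pads' length; the fingertips stand arm.nose_length ahead of it and the grasp point (between the pads) lies 8 mm behind it (arm.nose_length is the distance from the TCP to the fingertips, in m); x points along the fingers, z is the direction in which the jaws open and shut, and the axes are right-handed (so a half turn about x gives the same grasp; the last joint's range is limited). The gripper opens to 85 mm and grips with 20 to 120 N. Pads are 22 mm wide; open, the fingers measure 114 mm over their backs; the gripper's body (76 mm by 85 mm) begins 54 mm behind the grasp point. The pads swing forward as they close: fully open they stand 13 mm farther back than shut.
Start: joints at [-1.279, 0.434, 0.025, 1.573, -0.012, 1.134, -0.075], TCP at [0.24, 0.577, 0.242] pointing down, gripper open.
Joint ranges: [-2.62, 2.62], [-0.44, 2.09], [-1.27, 1.32], [0.08, 2.57], [-1.32, 4.46], [0.12, 2], [-2.74, 2.74]. Speed limits (rad/s): [2.22, 2.22, 3.01, 3.01, 3.14, 3.14, 3.14].

### API

Orientations are given as a 3x3 rotation matrix whose columns are the frame's x, y, z axes.
In Python, from cell import arm, viewer, close_job gives the robot as it stands.
- The arm moves only by the shell command python3 -m pendant 'ROWS'. ROWS is JSON, a list of rows, each an object of numbers: "tx", "ty", "tz": the shift along the tool's x, y, z in mm; "ax", "ay", "az": the turn, a rotation vector about the tool's x, y, z in rad; "hand": the opening in per cent of the stroke, from 0 (shut) to 100 (fully open). In form: [{"tx": .., "ty": .., "tz": .., "ax": .., "ay": .., "az": .., "hand": ..}, ...]. A call has 1 to 20 rows; each row is the pose to reach, as a shift and turn from the pose commanded when the call began, along the tool's axes at that moment; what a row does not reach only later rows make up. A row lasts 1/12 s, in which the tool goes at most 41.7 mm and 7.16 degrees, less where a joint would pass 70% of its speed; a pose out of reach is approached as far as the arm can. A call with a gripper value outside its range is refused whole. The fingers move at their own pace and stop on an object; the grip force is fixed at half the most. Time passes only in rows, so rows that repeat a pose let the fingers close. It gives the time, the measured TCP pose, the force and the opening at its end, in the units of the state.
- arm.get_obs(): the state, without advancing time (a new reading comes with each control period).
- viewer.read_camera(name): name is "side" or "top" or "wrist"; returns the picture (400x640x3 uint8, red, green, blue); there is no depth.
- viewer.camera_params(name): a dict with "fovy" (degrees; the focal length in pixels is half the picture's height over the tangent of half this angle, whatever the lens; pixels are square), "cx", "cy" (the principal point, pixels), "eye" and "rotation" of the camera in the world. Camera axes: x right, y up, looking along -z (the intrinsics and any distortion apply to the point x, -y, -z); pixel columns grow to the right and rows downward; lengths in m; the calibration is good to about 2 mm. A picture is of the moment at which its call begins: read the wrist's pose just before it. camera_params takes no time and is no camera call; for the wrist camera it gives the pose at the moment of the call.
- close_job(): hands the job in, once; it reports no verdict.
Trained networks look in the newest picture that a camera, given by its name, has taken for a name from the list of things; names that differ only in an ending like _2 or _b are one class to them, and where a whole thing is asked for, a point or a joint stands for the part that bears it (a point fixed in the world has none). Each returns a list of dicts, best first, with "p" (0 to 1); they miss things now and then, are a little off and sometimes report something else, mostly with a low value. They report only what shows in the picture. A call takes as long as a camera call. They do not tell look-alikes from the thing itself.
- viewer.find_in(camera, thing): "bbox" ([centre column, centre row, width, height] in pixels, round what is visible of it).
The state is a dict: "time_s": time; "joint_positions": joint angles; "qvel": joint speeds; "tau": joint torques, N m; "eef_pos": TCP position; "ee_rot": TCP orientation; "force": force on the tool from outside, world axes, zero at the start; "wrist_torque": the same for the moment, N m; "width": finger opening in m.
Only numpy, scipy, OpenCV 4.12 (cv2) and the standard library are available. Lean on these libraries where they do the work, as an engineer would, in place of code of your own. Each camera call takes 0.05 s, during which the arm holds its last target. There are 200 camera calls.

## Working session

There is one attempt and no reset: what is moved stays moved. The work goes in short steps, Python scripts to look and compute and a shell command to move; the robot and the scene stay as the last step left them, time stands still between calls to the robot, and variables do not carry over. Pictures are saved under pics/ and viewed, about 8 in all and at most 12, crops included, and the job is handed in when it is done.

```bash
ls; mkdir -p pics; python3 - <<'E'
from cell import arm, viewer
import cv2,numpy as np
o=arm.get_obs()
for k in ("time_s","eef_pos","ee_rot","force","width"): print(k,np.round(o[k],3).tolist())
print(arm.nose_length)
for c in ("side","top"):
    im=viewer.read_camera(c); cv2.imwrite(f"pics/{c}0.png",im[:,:,::-1])
    p=viewer.camera_params(c); print(c,{k:np.round(v,4).tolist() if not isinstance(v,str) else v for k,v in p.items() if v is not None})
    for t in ("cage","bail","rod_grip","hook_tip","rest_seat","carton","flask","tape"):
        try: print(t,[(np.round(d["bbox"]).tolist(),round(d["p"],2)) for d in viewer.find_in(c,t)])
        except Exception as e: print(t,e)
E
```

```text
pics
time_s 0.0
eef_pos [0.24, 0.576, 0.242]
ee_rot [[-0.0, -0.923, 0.385], [-0.002, 0.385, 0.923], [-1.0, -0.0, -0.002]]
force [-0.318, 0.252, -0.056]
width 0.085
0.011
side {'fovy': 54.0838, 'cx': 321.3923, 'cy': 199.2575, 'eye': [0.1025, -0.6985, 0.8106], 'rotation': [[0.9073, 0.273, -0.3197], [-0.4204, 0.5819, -0.6962], [-0.0041, 0.7661, 0.6428]]}
cage [([461.0, 234.0, 203.0, 166.0], 0.93)]
bail [([439.0, 242.0, 89.0, 28.0], 0.8)]
rod_grip [([304.0, 172.0, 79.0, 32.0], 0.76), ([298.0, 183.0, 59.0, 46.0], 0.22)]
hook_tip [([306.0, 170.0, 81.0, 28.0], 0.91)]
rest_seat [([284.0, 153.0, 47.0, 45.0], 0.72), ([298.0, 184.0, 60.0, 49.0], 0.64), ([214.0, 192.0, 65.0, 42.0], 0.64), ([370.0, 150.0, 49.0, 34.0], 0.64)]
carton [([420.0, 212.0, 39.0, 37.0], 0.58)]
flask [([475.0, 256.0, 24.0, 42.0], 0.93)]
tape [([314.0, 233.0, 30.0, 30.0], 0.83), ([306.0, 172.0, 87.0, 29.0], 0.44)]
top {'fovy': 57.11, 'cx': 313.734, 'cy': 206.5747, 'eye': [0.3862, 0.0877, 1.0306], 'rotation': [[0.0171, 0.9933, -0.1139], [-0.9998, 0.0177, 0.0038], [0.0058, 0.1138, 0.9935]]}
cage [([416.0, 122.0, 171.0, 164.0], 0.83)]
bail [([407.0, 137.0, 27.0, 92.0], 0.7)]
rod_grip [([251.0, 209.0, 14.0, 111.0], 0.89)]
hook_tip [([254.0, 212.0, 14.0, 108.0], 0.57)]
rest_seat [([222.0, 320.0, 36.0, 79.0], 0.91), ([184.0, 215.0, 54.0, 71.0], 0.89), ([254.0, 224.0, 28.0, 70.0], 0.78), ([233.0, 112.0, 33.0, 75.0], 0.56)]
carton []
flask [([446.0, 133.0, 32.0, 32.0], 0.82), ([364.0, 129.0, 30.0, 42.0], 0.52)]
tape [([326.0, 236.0, 31.0, 29.0], 0.63)]
```

```bash
python3 - <<'E'
import cv2
a=cv2.imread("pics/top0.png");cv2.imwrite("pics/top0b.png",cv2.resize(a[30:380,140:540],None,fx=1.7,fy=1.7,interpolation=cv2.INTER_CUBIC))
a=cv2.imread("pics/side0.png");cv2.imwrite("pics/side0b.png",cv2.resize(a[120:330,170:570],None,fx=2,fy=2,interpolation=cv2.INTER_CUBIC))
E
```

```text
(no output)
```

View pics/top0b.png

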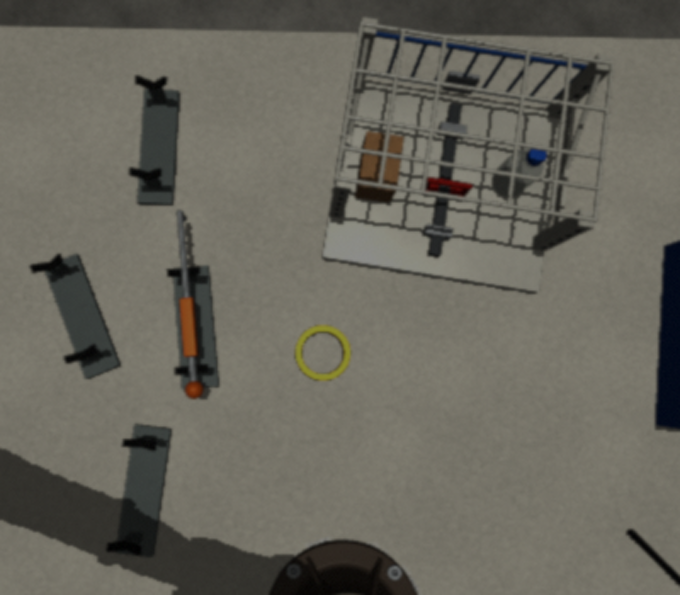

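View pics/side0b.png

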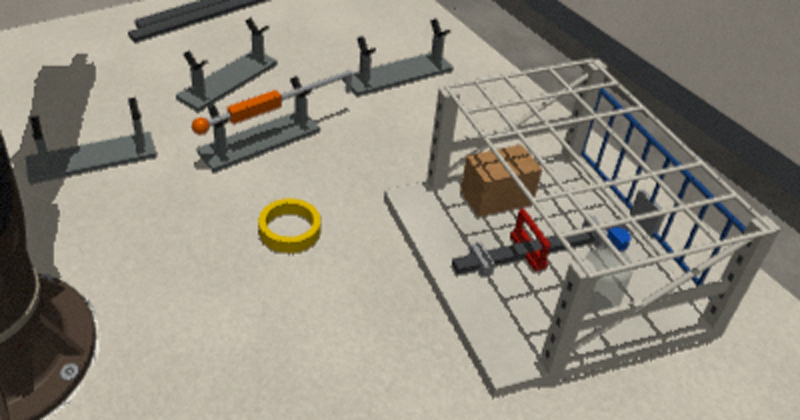

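The top view shows the rod in the rest second from the left, with the hook end away from the robot; this rest is also the rightmost one. The bail is at crop (448,186) and the cage's front edge runs from (324,259) to (537,291). The side view agrees, and shows the tape between the robot and the cage. Next I measure.

```bash
cat > h.py <<'E'
import cv2,numpy as np
from cell import arm,viewer
def ray(c,uv,P=None):
    p=P or viewer.camera_params(c); f=200/np.tan(np.radians(p["fovy"]/2))
    d=np.array([(uv[0]-p["cx"])/f,-(uv[1]-p["cy"])/f,-1]); return np.array(p["eye"]),np.array(p["rotation"])@d
def onz(c,uv,z,P=None):
    e,d=ray(c,uv,P); return e+d*(z-e[2])/d[2]
def proj(c,X,P=None):
    p=P or viewer.camera_params(c); f=200/np.tan(np.radians(p["fovy"]/2))
    q=np.array(p["rotation"]).T@(np.array(X)-p["eye"]); return np.array([p["cx"]-f*q[0]/q[2],p["cy"]+f*q[1]/q[2]])
def tri(uv1,uv2,c1="top",c2="side"):
    A=[];b=[]
    for c,uv in((c1,uv1),(c2,uv2)):
        e,d=ray(c,uv); d/=np.linalg.norm(d); M=np.eye(3)-np.outer(d,d); A.append(M);b.append(M@e)
    return np.linalg.lstsq(np.vstack(A),np.hstack(b),rcond=None)[0]
def blob(im,lo,hi,roi):
    h=cv2.cvtColor(im,cv2.COLOR_BGR2HSV); m=cv2.inRange(h,lo,hi); z=np.zeros_like(m); x0,y0,x1,y1=roi; z[y0:y1,x0:x1]=m[y0:y1,x0:x1]; return z
E
python3 - <<'E'
from h import *
print(viewer.camera_params("top").keys())
I={c:cv2.imread(f"pics/{c}0.png") for c in("top","side")}
R={"top":dict(rod=(235,140,270,270),bail=(380,125,425,150)),"side":dict(rod=(255,150,320,195),bail=(420,220,450,260))}
for c in I:
    m=blob(I[c],(4,120,60),(16,255,255),R[c]["rod"]); n,l,s,ce=cv2.connectedComponentsWithStats(m)
    for i in range(1,n):
        if s[i,4]>15:
            r=cv2.minAreaRect(np.argwhere(l==i)[:,::-1].astype(np.float32)); print(c,"orange",s[i],ce[i].round(1),[np.round(r[0],1),np.round(r[1],1),round(r[2],1)], *(onz(c,ce[i],z).round(3) for z in(.075,.088)))
    m=blob(I[c],(0,120,50),(3,255,255),R[c]["bail"])|blob(I[c],(172,120,50),(180,255,255),R[c]["bail"])
    r=cv2.minAreaRect(np.argwhere(m>0)[:,::-1].astype(np.float32)); print(c,"red",(m>0).sum(),r, cv2.boundingRect(m)); print(cv2.boxPoints(r).round(1).tolist())
T=lambda u,v:(u/1.7+140,v/1.7+30); S=lambda u,v:(u/2+170,v/2+120)
for n,t,s,z in (("floorL",(324,259),(385,195),.02),("floorR",(537,291),(495,394),.02),("postBL",(370,21),(601,62),.19),("postBR",(607,66),(775,228),.19),("postFL",(337,186),(445,90),.19),("postFR",(597,224),(584,273),.19),("hookend",(181,212),(352,75),.075),("ball",(194,390),(201,126),.075),("tape",(323,353),(290,224),.0125)):
    print(n,onz("top",T(*t),z).round(3),onz("side",S(*s),z).round(3),"tri",tri(T(*t),S(*s)).round(3))
E
```

```text
dict_keys(['fovy', 'cx', 'cy', 'eye', 'rotation'])
top orange [245 205  11  35 289] [250.3 221.9] [array([250.3, 222. ]), array([34.5,  8.3]), 85.4] [0.453 0.248 0.075] [0.452 0.246 0.088]
top orange [249 254  10  10  79] [253.6 258.8] [array([253.5, 258.5]), array([9., 9.]), 90.0] [0.358 0.236 0.075] [0.358 0.234 0.088]
top red 107 ((404.0577392578125, 139.2115478515625), (25.29897689819336, 7.060180187225342), 11.309932708740234) (392, 135, 26, 10)
[[391.0, 140.1999969482422], [392.29998779296875, 133.3000030517578], [417.20001220703125, 138.1999969482422], [415.79998779296875, 145.1999969482422]]
side orange [284 165  27  17 247] [297.1 172.7] [array([297.2, 172.6]), array([ 9.1, 27.9]), 70.3] [0.454 0.25  0.075] [0.447 0.234 0.088]
side orange [266 179   9   8  57] [269.8 182.5] [array([270. , 182.5]), array([7., 8.]), 90.0] [0.358 0.239 0.075] [0.354 0.222 0.088]
side red 224 ((434.6543884277344, 239.29193115234375), (30.393505096435547, 14.500405311584473), 55.00798034667969) (425, 224, 20, 32)
[[420.0, 231.0], [431.8999938964844, 222.6999969482422], [449.29998779296875, 247.60000610351562], [437.3999938964844, 255.89999389648438]]
floorL [0.571 0.038 0.02 ] [0.571 0.029 0.02 ] tri [0.574 0.037 0.012]
floorR [ 0.524 -0.311  0.02 ] [ 0.519 -0.32   0.02 ] tri [ 0.525 -0.315  0.009]
postBL [ 0.886 -0.015  0.19 ] [ 0.891 -0.013  0.19 ] tri [ 0.886 -0.016  0.193]
postBR [ 0.825 -0.352  0.19 ] [ 0.836 -0.358  0.19 ] tri [ 0.831 -0.357  0.188]
postFL [0.643 0.03  0.19 ] [0.65  0.024 0.19 ] tri [0.648 0.027 0.187]
postFR [ 0.596 -0.329  0.19 ] [ 0.599 -0.321  0.19 ] tri [ 0.594 -0.325  0.198]
hookend [0.631 0.265 0.075] [0.634 0.26  0.075] tri [0.634 0.265 0.072]
ball [0.356 0.235 0.075] [0.359 0.235 0.075] tri [0.358 0.234 0.076]
tape [0.417 0.037 0.012] [0.421 0.041 0.012] tri [0.418 0.037 0.017]
```

```bash
python3 -m pendant '[{"tx":30,"ty":-160,"tz":-110,"ax":-0.25,"hand":100},{"tx":30,"ty":-160,"tz":-110,"ax":-0.25,"hand":100},{"tx":30,"ty":-160,"tz":-110,"ax":-0.25,"hand":100},{"tx":30,"ty":-160,"tz":-110,"ax":-0.25,"hand":100},{"tx":60,"ty":-323,"tz":-222,"ax":-0.5,"hand":100},{"tx":60,"ty":-323,"tz":-222,"ax":-0.5,"hand":100},{"tx":60,"ty":-323,"tz":-222,"ax":-0.5,"hand":100},{"tx":60,"ty":-323,"tz":-222,"ax":-0.5,"hand":100},{"tx":60,"ty":-323,"tz":-222,"ax":-0.5,"hand":100},{"tx":60,"ty":-323,"tz":-222,"ax":-0.5,"hand":100},{"tx":60,"ty":-323,"tz":-222,"ax":-0.5,"hand":100}]'
python3 - <<'E'
from h import *
o=arm.get_obs(); print(o["eef_pos"].round(4) if hasattr(o["eef_pos"],"round") else o["eef_pos"]); print(np.round(o["ee_rot"],3).tolist())
P=viewer.camera_params("wrist"); im=viewer.read_camera("wrist")[:,:,::-1].copy(); cv2.imwrite("pics/w1.png",im)
print({k:np.round(v,3).tolist() for k,v in P.items()})
m=blob(im,(4,120,60),(16,255,255),(0,0,640,400)); n,l,s,ce=cv2.connectedComponentsWithStats(m)
for i in range(1,n):
    if s[i,4]>60: 
        r=cv2.minAreaRect(np.argwhere(l==i)[:,::-1].astype(np.float32)); print(s[i],ce[i].round(1),r,*(onz(0,ce[i],z,P).round(4) for z in(.075,.088)))
print("proj centre",proj(0,(.453,.247,.088),P))
E
```

```text
[0.2404 0.5769 0.2423]
[[0.0, -0.923, 0.385], [-0.0, 0.385, 0.923], [-1.0, -0.0, -0.0]]
{'fovy': 70.983, 'cx': 318.9, 'cy': 193.331, 'eye': [0.163, 0.608, 0.374], 'rotation': [[0.386, -0.873, -0.299], [0.923, 0.364, 0.126], [-0.001, -0.325, 0.946]]}
[144 375  31  25 347] [157.1 389.2] ((157.92034912109375, 390.73370361328125), (34.68965530395508, 11.862068176269531), 43.602821350097656) [0.4486 0.2278 0.075 ] [0.4361 0.2443 0.088 ]
proj centre [165.247128   396.43471302]invalid input
```

View pics/w1.png

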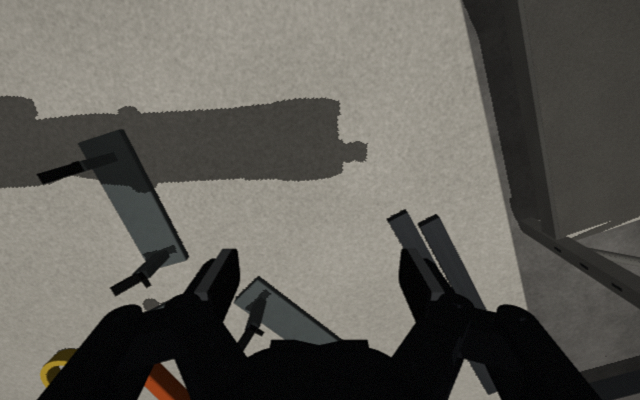

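The wrist view shows that the arm has not moved: the call was refused. I'll try again with every key given.

```bash
python3 -m pendant '[{"tx":30,"ty":-160,"tz":-110,"ax":-0.25,"ay":0,"az":0,"hand":100},{"tx":30,"ty":-160,"tz":-110,"ax":-0.25,"ay":0,"az":0,"hand":100},{"tx":30,"ty":-160,"tz":-110,"ax":-0.25,"ay":0,"az":0,"hand":100},{"tx":30,"ty":-160,"tz":-110,"ax":-0.25,"ay":0,"az":0,"hand":100},{"tx":60,"ty":-323,"tz":-222,"ax":-0.5,"ay":0,"az":0,"hand":100},{"tx":60,"ty":-323,"tz":-222,"ax":-0.5,"ay":0,"az":0,"hand":100},{"tx":60,"ty":-323,"tz":-222,"ax":-0.5,"ay":0,"az":0,"hand":100},{"tx":60,"ty":-323,"tz":-222,"ax":-0.5,"ay":0,"az":0,"hand":100},{"tx":60,"ty":-323,"tz":-222,"ax":-0.5,"ay":0,"az":0,"hand":100},{"tx":60,"ty":-323,"tz":-222,"ax":-0.5,"ay":0,"az":0,"hand":100},{"tx":60,"ty":-323,"tz":-222,"ax":-0.5,"ay":0,"az":0,"hand":100}]'
cat >> h.py <<'E'
def wr(name):
    o=arm.get_obs(); print("t",o["time_s"],"eef",np.round(o["eef_pos"],4).tolist(),np.round(o["ee_rot"],3).tolist(),"F",np.round(o["force"],2),"w",round(float(o["width"]),4))
    P=viewer.camera_params("wrist"); im=viewer.read_camera("wrist")[:,:,::-1].copy(); cv2.imwrite(f"pics/{name}.png",im); return P,im
E
python3 - <<'E'
from h import *
P,im=wr("w2")
m=blob(im,(4,120,60),(16,255,255),(0,0,640,400)); n,l,s,ce=cv2.connectedComponentsWithStats(m)
for i in range(1,n):
    if s[i,4]>60: 
        r=cv2.minAreaRect(np.argwhere(l==i)[:,::-1].astype(np.float32)); print(s[i],ce[i].round(1),*(onz(0,ce[i],z,P).round(4) for z in(.075,.088)));print([onz(0,q,.088,P)[:2].round(4).tolist() for q in cv2.boxPoints(r)])
E
```

```text
time_s: 1.87
eef_pos: [0.4563, 0.2412, 0.1817]
ee_rot: [[0.001, -0.995, -0.096], [-0.003, -0.096, 0.995], [-1.0, -0.0, -0.003]]
force: [-0.3, 0.0, -0.0]
width: 0.0856
t 1.8667 eef [0.4563, 0.2412, 0.1817] [[0.001, -0.995, -0.096], [-0.003, -0.096, 0.995], [-1.0, -0.0, -0.003]] F [-0.29  0.01 -0.03] w 0.0856
[310  58  30  29 572] [323.3  71.7] [0.3535 0.2331 0.075 ] [0.3545 0.2331 0.088 ]
[[0.3591, 0.2198], [0.3424, 0.2287], [0.35, 0.2466], [0.3672, 0.238]]
[ 313  144   24   99 2076] [324.7 192.7] [0.4529 0.2444 0.075 ] [0.4485 0.2438 0.088 ]
[[0.4084, 0.2302], [0.4065, 0.2477], [0.4943, 0.2589], [0.4966, 0.2392]]
[  9 360  32  12 226] [ 24.4 365.4] [ 0.6945 -0.0771  0.075 ] [ 0.6769 -0.0602  0.088 ]
[[0.6808, -0.0786], [0.6691, -0.0742], [0.6738, -0.0418], [0.6856, -0.0458]]
[ 44 366  14   8  80] [ 49.8 369.2] [ 0.6975 -0.0492  0.075 ] [ 0.6798 -0.0338  0.088 ]
[[0.6863, -0.0414], [0.6757, -0.0391], [0.6743, -0.025], [0.6848, -0.0271]]
[ 11 371  31  27 626] [ 25.3 383.2] [ 0.7234 -0.083   0.075 ] [ 0.7043 -0.0658  0.088 ]
[[0.6869, -0.0769], [0.6836, -0.044], [0.7247, -0.0531], [0.7283, -0.0874]]
```

View pics/w2.png

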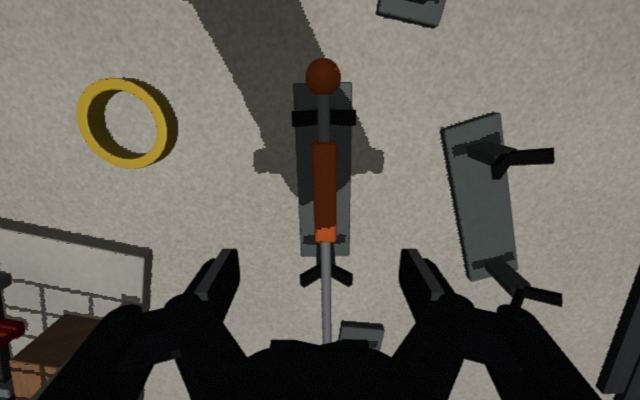

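Wrist view: the handle is centred between the fingers, at rows 144-243. I go down, grip and lift.

```bash
python3 -m pendant '[{"tx":40,"ty":5,"tz":3,"ax":-0.01,"ay":0,"az":0,"hand":100},{"tx":80,"ty":5,"tz":3,"ax":-0.01,"ay":0,"az":0,"hand":100},{"tx":112,"ty":5,"tz":3,"ax":-0.01,"ay":0,"az":0,"hand":100},{"tx":112,"ty":5,"tz":3,"ax":-0.01,"ay":0,"az":0,"hand":100},{"tx":112,"ty":5,"tz":3,"ax":-0.01,"ay":0,"az":0,"hand":100},{"tx":112,"ty":5,"tz":3,"ax":-0.01,"ay":0,"az":0,"hand":0},{"tx":112,"ty":5,"tz":3,"ax":-0.01,"ay":0,"az":0,"hand":0},{"tx":112,"ty":5,"tz":3,"ax":-0.01,"ay":0,"az":0,"hand":0},{"tx":112,"ty":5,"tz":3,"ax":-0.01,"ay":0,"az":0,"hand":0},{"tx":112,"ty":5,"tz":3,"ax":-0.01,"ay":0,"az":0,"hand":0},{"tx":112,"ty":5,"tz":3,"ax":-0.01,"ay":0,"az":0,"hand":0},{"tx":112,"ty":5,"tz":3,"ax":-0.01,"ay":0,"az":0,"hand":0}]'; python3 -c "
from cell import arm
print(arm.get_obs()['width'],arm.get_obs()['wrist_torque'])"
```

```text
time_s: 2.92
eef_pos: [0.4491, 0.2453, 0.0715]
ee_rot: [[0.001, -0.994, -0.111], [-0.005, -0.111, 0.994], [-1.0, -0.0, -0.005]]
force: [1.0, -17.9, 16.5]
width: 0.0189
0.018889353080804132 [-3.77347743 -0.22959525  0.30615641]
```

```bash
python3 -m pendant '[{"tx":-20,"ty":0,"tz":0,"ax":0,"ay":0,"az":0,"hand":0},{"tx":-50,"ty":0,"tz":0,"ax":0,"ay":0,"az":0,"hand":0},{"tx":-80,"ty":0,"tz":0,"ax":0,"ay":0,"az":0,"hand":0},{"tx":-80,"ty":0,"tz":0,"ax":0,"ay":0,"az":0,"hand":0},{"tx":-80,"ty":0,"tz":0,"ax":0,"ay":0,"az":0,"hand":0},{"tx":-80,"ty":0,"tz":0,"ax":0,"ay":0,"az":0,"hand":0}]'; python3 - <<'E'
from h import *
P,im=wr("w3")
print(arm.get_obs()["wrist_torque"])
for c in("top","side"): cv2.imwrite(f"pics/{c}1.png",viewer.read_camera(c)[:,:,::-1])
a=cv2.imread("pics/side1.png")[100:300,220:520]; b=cv2.imread("pics/top1.png")[60:300,200:500]
cv2.imwrite("pics/c1.png",np.vstack([cv2.resize(a,None,fx=1.36,fy=1.36),cv2.resize(b,None,fx=1.36,fy=1.36)]))
o=arm.get_obs(); g=np.array(o["eef_pos"])-[0,0,-.008]
print("ball/hook exp wrist")
m=blob(im,(4,120,60),(16,255,255),(200,0,450,300)); n,l,s,ce=cv2.connectedComponentsWithStats(m)
for i in range(1,n):
    if s[i,4]>60: print(s[i],ce[i].round(1),onz(0,ce[i],g[2],P).round(4))
E
```

```text
time_s: 3.42
eef_pos: [0.4474, 0.2499, 0.15]
ee_rot: [[-0.0, -0.993, -0.115], [-0.0, -0.115, 0.993], [-1.0, 0.0, -0.0]]
force: [-0.5, 0.2, -2.6]
width: 0.0187
t 3.4167 eef [0.4474, 0.2499, 0.15] [[-0.0, -0.993, -0.115], [-0.0, -0.115, 0.993], [-1.0, 0.0, -0.0]] F [-0.49  0.18 -2.65] w 0.0187
[0.00256021 0.04783637 0.00969354]
ball/hook exp wrist
[ 288   39   61   63 2883] [318.3  69.3] [0.3532 0.2377 0.1571]
[ 298  196   43  104 4079] [318.8 246.3] [0.4343 0.2472 0.1571]
```

View pics/c1.png

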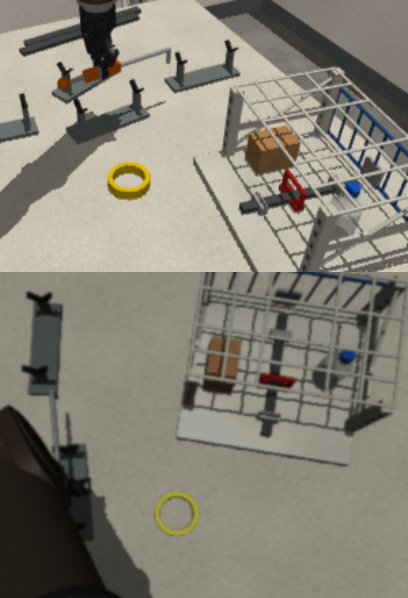

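The upper half (side) shows the rod held level with the hook hanging down; the lower half (top) shows the cage, with the bail near (277,380). Next I enlarge the bail.

```bash
python3 - <<'E'
from h import *
a=cv2.imread("pics/top0.png")[110:180,365:445]; b=cv2.imread("pics/side0.png")[215:265,390:470]
k=dict(fx=8,fy=8,interpolation=cv2.INTER_CUBIC)
cv2.imwrite("pics/z1.png",cv2.convertScaleAbs(cv2.resize(np.vstack([a[:70],b])[:,:],None,fx=5,fy=5,interpolation=cv2.INTER_CUBIC),alpha=1.5))
# predict with guess
def cage(yaw,o): 
    c,s=np.cos(yaw),np.sin(yaw); return lambda x,y,z: np.array([o[0]+c*x-s*y,o[1]+s*x+c*y,z])
T=lambda u,v:np.array((u/1.7+140,v/1.7+30)); S=lambda u,v:np.array((u/2+170,v/2+120))
obs=[]
for f,t,s in (((-.17,.18,.02),(324,259),(385,195)),((-.17,-.18,.02),(537,291),None),
  ((-.1,0,.042),(437,230),(484,255)),((-.101,.18,.19),(333,188),(440,90)),((-.101,-.18,.19),(596,228),(580,277)),((.151,.18,.19),(368,20),(601,61)),((.151,-.18,.19),(610,66),(777,229))):
    obs.append(("top",f,T(*t))); 
    if s: obs.append(("side",f,S(*s)))
from scipy.optimize import least_squares
PP={c:viewer.camera_params(c) for c in("top","side")}
res=lambda p:np.hstack([proj(0,cage(p[0],p[1:])(*f),PP[c])-uv for c,f,uv in obs])
r=least_squares(res,[-.15,.716,-.162],loss="soft_l1"); print(r.x.round(4)); print(res(r.x).reshape(-1,2).round(1).tolist())
C=cage(r.x[0],r.x[1:])
for xb in(-.055,-.04,-.025,-.01,0): print(xb,[ [(proj(0,C(xb,y,.07),PP[c])).round(1).tolist() for y in(.032,-.032)] for c in PP], C(xb,0,.07).round(4))
E
```

```text
[-0.1457  0.7155 -0.1622]
[[-0.9, -0.9], [-1.1, -2.5], [1.7, 1.1], [1.7, 0.4], [-1.1, -0.1], [1.9, -0.8], [-1.4, -0.6], [-0.8, 0.2], [-0.2, 1.2], [-2.6, -1.5], [-1.5, -0.6], [2.2, -5.4], [1.6, 0.3]]
-0.055 [[[391.7, 145.3], [415.3, 149.1]], [[422.2, 228.3], [433.9, 245.0]]] [ 0.6611 -0.1542  0.07  ]
-0.04 [[[392.5, 139.9], [416.0, 143.7]], [[427.2, 227.2], [439.1, 243.8]]] [ 0.6759 -0.1564  0.07  ]
-0.025 [[[393.2, 134.6], [416.8, 138.3]], [[432.1, 226.1], [444.3, 242.5]]] [ 0.6907 -0.1586  0.07  ]
-0.01 [[[394.0, 129.2], [417.5, 133.0]], [[437.1, 225.0], [449.4, 241.3]]] [ 0.7056 -0.1608  0.07  ]
0 [[[394.5, 125.7], [418.0, 129.5]], [[440.4, 224.3], [452.8, 240.5]]] [ 0.7155 -0.1622  0.07  ]
```

View pics/z1.png

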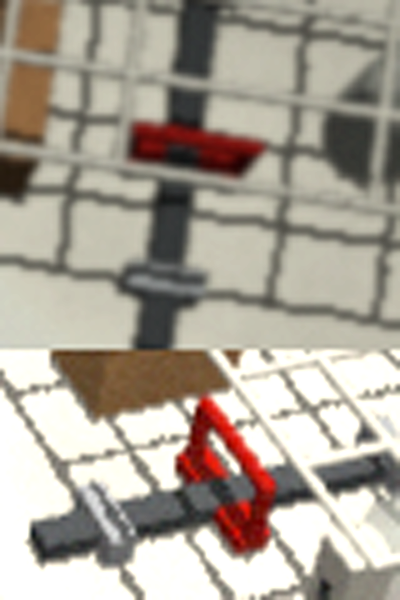

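The bail sits at cage x ≈ -0.027, and both views agree. I move to the front of the cage.

```bash
python3 -m pendant '[{"tx":0,"ty":15,"tz":-15,"ax":0.02,"ay":0,"az":0,"hand":0},{"tx":0,"ty":35,"tz":-40,"ax":0.04,"ay":0,"az":0,"hand":0},{"tx":0,"ty":55,"tz":-70,"ax":0.06,"ay":0,"az":0,"hand":0},{"tx":0,"ty":75,"tz":-100,"ax":0.08,"ay":0,"az":0,"hand":0},{"tx":0,"ty":90,"tz":-135,"ax":0.1,"ay":0,"az":0,"hand":0},{"tx":0,"ty":105,"tz":-170,"ax":0.13,"ay":0,"az":0,"hand":0},{"tx":0,"ty":115,"tz":-205,"ax":0.16,"ay":0,"az":0,"hand":0},{"tx":0,"ty":122,"tz":-240,"ax":0.19,"ay":0,"az":0,"hand":0},{"tx":5,"ty":126,"tz":-275,"ax":0.22,"ay":0,"az":0,"hand":0},{"tx":10,"ty":126,"tz":-305,"ax":0.24,"ay":0,"az":0,"hand":0},{"tx":15,"ty":126,"tz":-330,"ax":0.26,"ay":0,"az":0,"hand":0},{"tx":17,"ty":126,"tz":-349,"ax":0.261,"ay":0,"az":0,"hand":0},{"tx":17,"ty":126,"tz":-349,"ax":0.261,"ay":0,"az":0,"hand":0},{"tx":17,"ty":126,"tz":-349,"ax":0.261,"ay":0,"az":0,"hand":0},{"tx":17,"ty":126,"tz":-349,"ax":0.261,"ay":0,"az":0,"hand":0}]'; python3 - <<'E'
from h import *
o=arm.get_obs(); e=np.array(o["eef_pos"]); R=np.array(o["ee_rot"]); print(o["force"],o["wrist_torque"])
ax=-R[:,1]; b=np.array([0,0,1.])
im=viewer.read_camera("side")[:,:,::-1].copy(); cv2.imwrite("pics/s2.png",im)
m=blob(im,(4,120,60),(16,255,255),(0,0,640,400)); n,l,s,ce=cv2.connectedComponentsWithStats(m)
for i in range(1,n):
    if s[i,4]>40: print(s[i],ce[i].round(1))
for dz in(0,.004,.008): print(dz,"ball",proj("side",e-.095*ax+dz*b).round(1),"bend",proj("side",e+.18*ax+dz*b).round(1),"tip",proj("side",e+.18*ax+(dz-.04)*b).round(1))
c=im[150:290,250:450]; cv2.imwrite("pics/s2c.png",cv2.resize(c,None,fx=4,fy=4,interpolation=cv2.INTER_CUBIC))
E
```

```text
time_s: 4.82
eef_pos: [0.3623, -0.1104, 0.1328]
ee_rot: [[-0.001, -0.989, 0.145], [0.0, 0.145, 0.989], [-1.0, 0.001, 0.0]]
force: [-0.3, 0.7, -2.2]
width: 0.0189
[-0.33391634  0.68351215 -2.16546195] [0.0570956  0.03475358 0.01057531]
[ 146    0   46   77 2212] [166.3  38.3]
[420 193  20  24 222] [431.1 202.4]
[401 196  34  32 605] [414.8 212. ]
[324 233  14  14 108] [332.2 240.1]
[300 237  15  15 169] [307.2 244.3]
[274 245  12  12 102] [279.2 250.6]
0 ball [278.3 252.6] bend [387.7 228.8] tip [386.1 240.1]
0.004 ball [278.1 251.5] bend [387.9 227.6] tip [386.3 239. ]
0.008 ball [278.  250.3] bend [388.1 226.5] tip [386.4 237.9]
```

View pics/s2c.png

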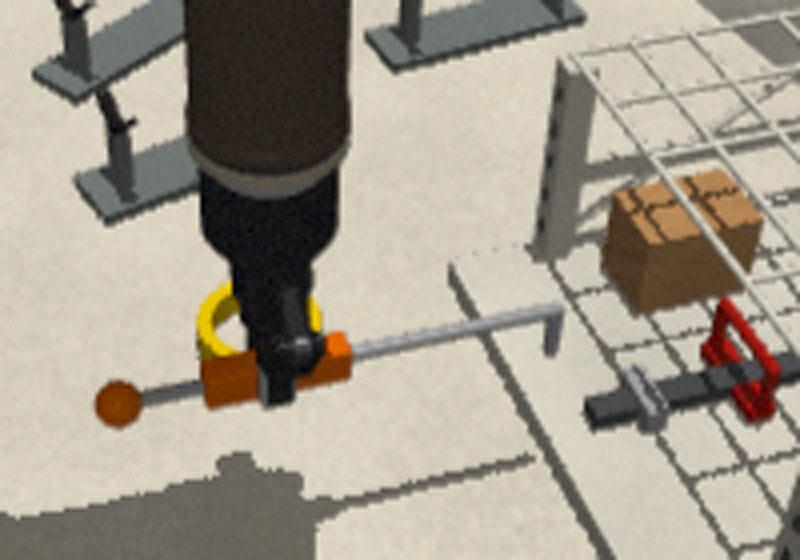

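Side view: the rod is level, the bend is at full-image (389.5,227) and the tip at (387.8,239). Both match the prediction with the axis 4-5 mm above the TCP. I go in and lower behind the bail.

```bash
python3 -m pendant '[{"tx":0,"ty":-20,"tz":0,"ax":0,"ay":0,"az":0,"hand":0},{"tx":0,"ty":-45,"tz":0,"ax":0,"ay":0,"az":0,"hand":0},{"tx":0,"ty":-75,"tz":0,"ax":0,"ay":0,"az":0,"hand":0},{"tx":0,"ty":-105,"tz":0,"ax":0,"ay":0,"az":0,"hand":0},{"tx":0,"ty":-135,"tz":0,"ax":0,"ay":0,"az":0,"hand":0},{"tx":0,"ty":-160,"tz":0,"ax":0,"ay":0,"az":0,"hand":0},{"tx":0,"ty":-180,"tz":0,"ax":0,"ay":0,"az":0,"hand":0},{"tx":0,"ty":-180,"tz":0,"ax":0,"ay":0,"az":0,"hand":0},{"tx":0,"ty":-180,"tz":0,"ax":0,"ay":0,"az":0,"hand":0},{"tx":10,"ty":-180,"tz":0,"ax":0,"ay":0,"az":0,"hand":0}]'; python3 - <<'E'
from h import *
o=arm.get_obs(); e=np.array(o["eef_pos"]); R=np.array(o["ee_rot"]); ax=-R[:,1]; b=np.array([0,0,1.])
im=viewer.read_camera("side")[:,:,::-1].copy(); cv2.imwrite("pics/s3.png",im)
print("bend",proj("side",e+.18*ax+.0045*b).round(1),"tip",proj("side",e+.18*ax-.0355*b).round(1))
c=im[185:275,380:510]; cv2.imwrite("pics/s3c.png",cv2.resize(c,None,fx=6,fy=6,interpolation=cv2.INTER_CUBIC))
E
```

```text
time_s: 5.7
eef_pos: [0.5411, -0.1364, 0.124]
ee_rot: [[0.001, -0.99, 0.144], [0.0, 0.144, 0.99], [-1.0, -0.001, 0.0]]
force: [-1.3, 0.4, -2.4]
width: 0.0192
bend [452.2 215.6] tip [449.  226.8]
```

View pics/s3c.png

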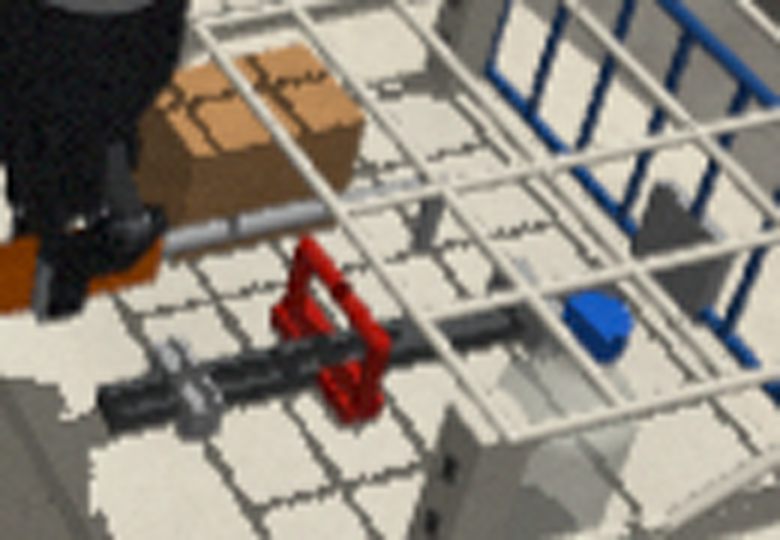

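Side view: the hook (full-image 452,217 to 451,226) is behind and above the bail's middle (437,233), as predicted. I lower it 40 mm, then draw slowly.

```bash
python3 -m pendant '[{"tx":10,"ty":0,"tz":0,"ax":0,"ay":0,"az":0,"hand":0},{"tx":22,"ty":0,"tz":0,"ax":0,"ay":0,"az":0,"hand":0},{"tx":34,"ty":0,"tz":0,"ax":0,"ay":0,"az":0,"hand":0},{"tx":40,"ty":0,"tz":0,"ax":0,"ay":0,"az":0,"hand":0},{"tx":40,"ty":0,"tz":0,"ax":0,"ay":0,"az":0,"hand":0},{"tx":40,"ty":0,"tz":0,"ax":0,"ay":0,"az":0,"hand":0}]'; python3 -m pendant '[{"tx":0,"ty":2,"tz":0,"ax":0,"ay":0,"az":0,"hand":0},{"tx":0,"ty":4,"tz":0,"ax":0,"ay":0,"az":0,"hand":0},{"tx":0,"ty":5,"tz":0,"ax":0,"ay":0,"az":0,"hand":0},{"tx":0,"ty":6,"tz":0,"ax":0,"ay":0,"az":0,"hand":0},{"tx":0,"ty":7,"tz":0,"ax":0,"ay":0,"az":0,"hand":0},{"tx":0,"ty":8,"tz":0,"ax":0,"ay":0,"az":0,"hand":0}]'
```

```text
time_s: 6.25
eef_pos: [0.5403, -0.137, 0.083]
ee_rot: [[-0.001, -0.989, 0.145], [0.0, 0.145, 0.989], [-1.0, 0.001, 0.0]]
force: [0.1, -0.4, -1.9]
width: 0.0192
time_s: 6.75
eef_pos: [0.533, -0.1359, 0.0835]
ee_rot: [[0.0, -0.989, 0.145], [0.0, 0.145, 0.989], [-1.0, -0.0, 0.0]]
force: [-0.1, -0.6, -2.7]
width: 0.019
```

```bash
python3 -m pendant '[{"tx":0,"ty":0.7,"tz":0,"ax":0,"ay":0,"az":0,"hand":0},{"tx":0,"ty":1.4,"tz":0,"ax":0,"ay":0,"az":0,"hand":0},{"tx":0,"ty":2.1,"tz":0,"ax":0,"ay":0,"az":0,"hand":0},{"tx":0,"ty":2.8,"tz":0,"ax":0,"ay":0,"az":0,"hand":0},{"tx":0,"ty":3.5,"tz":0,"ax":0,"ay":0,"az":0,"hand":0},{"tx":0,"ty":4,"tz":0,"ax":0,"ay":0,"az":0,"hand":0}]'; python3 -m pendant '[{"tx":0,"ty":0.5,"tz":0,"ax":0,"ay":0,"az":0,"hand":0},{"tx":0,"ty":1,"tz":0,"ax":0,"ay":0,"az":0,"hand":0},{"tx":0,"ty":1.5,"tz":0,"ax":0,"ay":0,"az":0,"hand":0},{"tx":0,"ty":2,"tz":0,"ax":0,"ay":0,"az":0,"hand":0}]';  python3 -m pendant '[{"tx":0,"ty":0.5,"tz":0,"ax":0,"ay":0,"az":0,"hand":0},{"tx":0,"ty":1,"tz":0,"ax":0,"ay":0,"az":0,"hand":0},{"tx":0,"ty":1.5,"tz":0,"ax":0,"ay":0,"az":0,"hand":0},{"tx":0,"ty":2,"tz":0,"ax":0,"ay":0,"az":0,"hand":0}]'
```

```text
time_s: 7.25
eef_pos: [0.5289, -0.1354, 0.0833]
ee_rot: [[-0.0, -0.989, 0.145], [0.0, 0.145, 0.989], [-1.0, 0.0, 0.0]]
force: [0.2, -0.5, -2.5]
width: 0.0189
time_s: 7.58
eef_pos: [0.527, -0.1351, 0.0833]
ee_rot: [[0.0, -0.989, 0.145], [0.0, 0.145, 0.989], [-1.0, -0.0, 0.0]]
force: [-0.6, -0.3, -2.0]
width: 0.0191
time_s: 7.92
eef_pos: [0.525, -0.1348, 0.0833]
ee_rot: [[0.0, -0.989, 0.145], [0.0, 0.145, 0.989], [-1.0, -0.0, 0.0]]
force: [1.0, -0.1, -3.5]
width: 0.0189
```

```bash
python3 -m pendant '[{"tx":0,"ty":0.5,"tz":0,"ax":0,"ay":0,"az":0,"hand":0},{"tx":0,"ty":1,"tz":0,"ax":0,"ay":0,"az":0,"hand":0},{"tx":0,"ty":1.5,"tz":0,"ax":0,"ay":0,"az":0,"hand":0},{"tx":0,"ty":2,"tz":0,"ax":0,"ay":0,"az":0,"hand":0}]'; python3 -m pendant '[{"tx":0,"ty":0.5,"tz":0,"ax":0,"ay":0,"az":0,"hand":0},{"tx":0,"ty":1,"tz":0,"ax":0,"ay":0,"az":0,"hand":0},{"tx":0,"ty":1.5,"tz":0,"ax":0,"ay":0,"az":0,"hand":0},{"tx":0,"ty":2,"tz":0,"ax":0,"ay":0,"az":0,"hand":0}]'
```

```text
time_s: 8.25
eef_pos: [0.523, -0.1345, 0.0833]
ee_rot: [[0.0, -0.989, 0.145], [0.0, 0.145, 0.989], [-1.0, -0.0, 0.0]]
force: [-0.3, -0.1, -2.6]
width: 0.0191
time_s: 8.58
eef_pos: [0.5211, -0.1342, 0.0833]
ee_rot: [[0.0, -0.989, 0.145], [0.0, 0.145, 0.989], [-1.0, -0.0, 0.0]]
force: [-0.9, -0.0, -2.6]
width: 0.019
```

```bash
python3 -m pendant '[{"tx":0,"ty":0.5,"tz":0,"ax":0,"ay":0,"az":0,"hand":0},{"tx":0,"ty":1,"tz":0,"ax":0,"ay":0,"az":0,"hand":0},{"tx":0,"ty":1.5,"tz":0,"ax":0,"ay":0,"az":0,"hand":0},{"tx":0,"ty":2,"tz":0,"ax":0,"ay":0,"az":0,"hand":0}]'; python3 -m pendant '[{"tx":0,"ty":0.5,"tz":0,"ax":0,"ay":0,"az":0,"hand":0},{"tx":0,"ty":1,"tz":0,"ax":0,"ay":0,"az":0,"hand":0},{"tx":0,"ty":1.5,"tz":0,"ax":0,"ay":0,"az":0,"hand":0},{"tx":0,"ty":2,"tz":0,"ax":0,"ay":0,"az":0,"hand":0}]'; python3 - <<'E'
from h import *
print(arm.get_obs()["wrist_torque"])
im=viewer.read_camera("side")[:,:,::-1].copy(); cv2.imwrite("pics/s4.png",im)
c=im[195:265,390:490]; cv2.imwrite("pics/s4c.png",cv2.resize(c,None,fx=7,fy=7,interpolation=cv2.INTER_CUBIC))
E
```

```text
time_s: 8.92
eef_pos: [0.5191, -0.1339, 0.0833]
ee_rot: [[0.0, -0.989, 0.145], [0.0, 0.145, 0.989], [-1.0, -0.0, 0.0]]
force: [-0.0, 0.2, -2.1]
width: 0.0192
time_s: 9.25
eef_pos: [0.5171, -0.1336, 0.0833]
ee_rot: [[0.0, -0.989, 0.145], [0.0, 0.145, 0.989], [-1.0, -0.0, 0.0]]
force: [-0.0, 0.0, -2.6]
width: 0.0188
[-0.02655286  0.02067718 -0.04126861]
```

View pics/s4c.png

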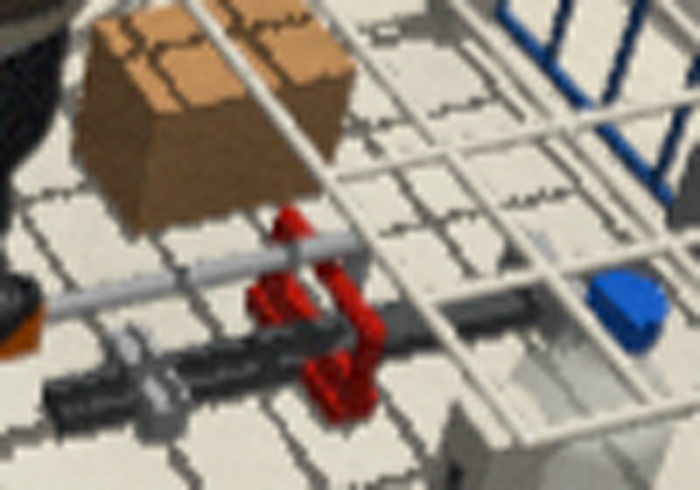

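The hook is behind the cross wire with the bar passing over it, and a few mm of gap remain. I go on drawing.

```bash
python3 -m pendant '[{"tx":0,"ty":0.5,"tz":0,"ax":0,"ay":0,"az":0,"hand":0},{"tx":0,"ty":1,"tz":0,"ax":0,"ay":0,"az":0,"hand":0},{"tx":0,"ty":1.5,"tz":0,"ax":0,"ay":0,"az":0,"hand":0},{"tx":0,"ty":2,"tz":0,"ax":0,"ay":0,"az":0,"hand":0},{"tx":0,"ty":2.5,"tz":0,"ax":0,"ay":0,"az":0,"hand":0},{"tx":0,"ty":3,"tz":0,"ax":0,"ay":0,"az":0,"hand":0}]'; python3 -m pendant '[{"tx":0,"ty":0.5,"tz":0,"ax":0,"ay":0,"az":0,"hand":0},{"tx":0,"ty":1,"tz":0,"ax":0,"ay":0,"az":0,"hand":0},{"tx":0,"ty":1.5,"tz":0,"ax":0,"ay":0,"az":0,"hand":0},{"tx":0,"ty":2,"tz":0,"ax":0,"ay":0,"az":0,"hand":0}]'; python3 -m pendant '[{"tx":0,"ty":0.5,"tz":0,"ax":0,"ay":0,"az":0,"hand":0},{"tx":0,"ty":1,"tz":0,"ax":0,"ay":0,"az":0,"hand":0},{"tx":0,"ty":1.5,"tz":0,"ax":0,"ay":0,"az":0,"hand":0},{"tx":0,"ty":2,"tz":0,"ax":0,"ay":0,"az":0,"hand":0}]'
```

```text
time_s: 9.8
eef_pos: [0.5156, -0.1334, 0.0837]
ee_rot: [[0.003, -0.989, 0.145], [-0.001, 0.145, 0.989], [-1.0, -0.003, -0.0]]
force: [5.9, -0.1, -3.8]
width: 0.0188
time_s: 10.13
eef_pos: [0.5137, -0.1331, 0.0837]
ee_rot: [[0.003, -0.989, 0.145], [-0.001, 0.145, 0.989], [-1.0, -0.003, -0.0]]
force: [6.7, -1.6, -5.0]
width: 0.019
time_s: 10.47
eef_pos: [0.5117, -0.1328, 0.0837]
ee_rot: [[0.003, -0.989, 0.145], [-0.001, 0.145, 0.989], [-1.0, -0.003, -0.0]]
force: [5.9, -1.1, -4.9]
width: 0.0189
```

```bash
cat > g.py <<'E'
from cell import arm; import numpy as np,sys
o=arm.get_obs(); f=np.dot(o["force"],[.989,-.145,0]); print("pull %.1f x %.4f t %.1f"%(f,o["eef_pos"][0],o["time_s"])); sys.exit(f>9)
E
python3 -m pendant '[{"tx":0,"ty":0.5,"tz":0,"ax":0,"ay":0,"az":0,"hand":0},{"tx":0,"ty":1,"tz":0,"ax":0,"ay":0,"az":0,"hand":0},{"tx":0,"ty":1.5,"tz":0,"ax":0,"ay":0,"az":0,"hand":0},{"tx":0,"ty":2,"tz":0,"ax":0,"ay":0,"az":0,"hand":0}]' >/dev/null; python3 g.py && python3 -m pendant '[{"tx":0,"ty":0.5,"tz":0,"ax":0,"ay":0,"az":0,"hand":0},{"tx":0,"ty":1,"tz":0,"ax":0,"ay":0,"az":0,"hand":0},{"tx":0,"ty":1.5,"tz":0,"ax":0,"ay":0,"az":0,"hand":0},{"tx":0,"ty":2,"tz":0,"ax":0,"ay":0,"az":0,"hand":0}]' >/dev/null; python3 g.py && python3 -m pendant '[{"tx":0,"ty":0.5,"tz":0,"ax":0,"ay":0,"az":0,"hand":0},{"tx":0,"ty":1,"tz":0,"ax":0,"ay":0,"az":0,"hand":0},{"tx":0,"ty":1.5,"tz":0,"ax":0,"ay":0,"az":0,"hand":0}]' >/dev/null; python3 g.py && python3 -m pendant '[{"tx":0,"ty":0.5,"tz":0,"ax":0,"ay":0,"az":0,"hand":0},{"tx":0,"ty":1,"tz":0,"ax":0,"ay":0,"az":0,"hand":0},{"tx":0,"ty":1.5,"tz":0,"ax":0,"ay":0,"az":0,"hand":0}]' >/dev/null; python3 g.py && python3 -m pendant '[{"tx":0,"ty":0.5,"tz":0,"ax":0,"ay":0,"az":0,"hand":0},{"tx":0,"ty":1,"tz":0,"ax":0,"ay":0,"az":0,"hand":0},{"tx":0,"ty":1.5,"tz":0,"ax":0,"ay":0,"az":0,"hand":0}]' >/dev/null; python3 g.py
```

```text
pull 6.3 x 0.5097 t 10.8
pull 6.3 x 0.5097 t 10.8
pull 6.3 x 0.5097 t 10.8
pull 6.3 x 0.5097 t 10.8
pull 6.3 x 0.5097 t 10.8False
False
False
False
False
```

```bash
sed -i 's/sys.exit(f>9)/sys.exit(int(f>9))/' g.py
python3 -m pendant '[{"tx":0,"ty":0.5,"tz":0,"ax":0,"ay":0,"az":0,"hand":0},{"tx":0,"ty":1,"tz":0,"ax":0,"ay":0,"az":0,"hand":0},{"tx":0,"ty":1.5,"tz":0,"ax":0,"ay":0,"az":0,"hand":0},{"tx":0,"ty":2,"tz":0,"ax":0,"ay":0,"az":0,"hand":0}]' >/dev/null && python3 g.py && python3 -m pendant '[{"tx":0,"ty":0.5,"tz":0,"ax":0,"ay":0,"az":0,"hand":0},{"tx":0,"ty":1,"tz":0,"ax":0,"ay":0,"az":0,"hand":0},{"tx":0,"ty":1.5,"tz":0,"ax":0,"ay":0,"az":0,"hand":0}]' >/dev/null && python3 g.py && python3 -m pendant '[{"tx":0,"ty":0.5,"tz":0,"ax":0,"ay":0,"az":0,"hand":0},{"tx":0,"ty":1,"tz":0,"ax":0,"ay":0,"az":0,"hand":0},{"tx":0,"ty":1.5,"tz":0,"ax":0,"ay":0,"az":0,"hand":0}]' >/dev/null && python3 g.py && python3 -m pendant '[{"tx":0,"ty":0.5,"tz":0,"ax":0,"ay":0,"az":0,"hand":0},{"tx":0,"ty":1,"tz":0,"ax":0,"ay":0,"az":0,"hand":0},{"tx":0,"ty":1.5,"tz":0,"ax":0,"ay":0,"az":0,"hand":0}]' >/dev/null && python3 g.py && python3 -m pendant '[{"tx":0,"ty":0.5,"tz":0,"ax":0,"ay":0,"az":0,"hand":0},{"tx":0,"ty":1,"tz":0,"ax":0,"ay":0,"az":0,"hand":0},{"tx":0,"ty":1.5,"tz":0,"ax":0,"ay":0,"az":0,"hand":0}]' >/dev/null && python3 g.py && python3 -m pendant '[{"tx":0,"ty":0.5,"tz":0,"ax":0,"ay":0,"az":0,"hand":0},{"tx":0,"ty":1,"tz":0,"ax":0,"ay":0,"az":0,"hand":0},{"tx":0,"ty":1.5,"tz":0,"ax":0,"ay":0,"az":0,"hand":0}]' >/dev/null && python3 g.py && python3 -m pendant '[{"tx":0,"ty":0.5,"tz":0,"ax":0,"ay":0,"az":0,"hand":0},{"tx":0,"ty":1,"tz":0,"ax":0,"ay":0,"az":0,"hand":0},{"tx":0,"ty":1.5,"tz":0,"ax":0,"ay":0,"az":0,"hand":0}]' >/dev/null && python3 g.py; tail -1 g.py >/dev/null
```

```text
pull 6.5 x 0.5078 t 11.1
pull 6.2 x 0.5063 t 11.4
pull 5.8 x 0.5048 t 11.6
pull 5.4 x 0.5033 t 11.9
pull 6.2 x 0.5019 t 12.1
pull 7.0 x 0.5003 t 12.4
pull 6.7 x 0.4989 t 12.6
```

```bash

python3 -m pendant '[{"tx":0,"ty":0.5,"tz":0,"ax":0,"ay":0,"az":0,"hand":0},{"tx":0,"ty":1,"tz":0,"ax":0,"ay":0,"az":0,"hand":0},{"tx":0,"ty":1.5,"tz":0,"ax":0,"ay":0,"az":0,"hand":0}]' >/dev/null && python3 g.py && python3 -m pendant '[{"tx":0,"ty":0.5,"tz":0,"ax":0,"ay":0,"az":0,"hand":0},{"tx":0,"ty":1,"tz":0,"ax":0,"ay":0,"az":0,"hand":0},{"tx":0,"ty":1.5,"tz":0,"ax":0,"ay":0,"az":0,"hand":0}]' >/dev/null && python3 g.py && python3 -m pendant '[{"tx":0,"ty":0.5,"tz":0,"ax":0,"ay":0,"az":0,"hand":0},{"tx":0,"ty":1,"tz":0,"ax":0,"ay":0,"az":0,"hand":0},{"tx":0,"ty":1.5,"tz":0,"ax":0,"ay":0,"az":0,"hand":0}]' >/dev/null && python3 g.py && python3 -m pendant '[{"tx":0,"ty":0.5,"tz":0,"ax":0,"ay":0,"az":0,"hand":0},{"tx":0,"ty":1,"tz":0,"ax":0,"ay":0,"az":0,"hand":0},{"tx":0,"ty":1.5,"tz":0,"ax":0,"ay":0,"az":0,"hand":0}]' >/dev/null && python3 g.py && python3 -m pendant '[{"tx":0,"ty":0.5,"tz":0,"ax":0,"ay":0,"az":0,"hand":0},{"tx":0,"ty":1,"tz":0,"ax":0,"ay":0,"az":0,"hand":0},{"tx":0,"ty":1.5,"tz":0,"ax":0,"ay":0,"az":0,"hand":0}]' >/dev/null && python3 g.py && python3 -m pendant '[{"tx":0,"ty":0.5,"tz":0,"ax":0,"ay":0,"az":0,"hand":0},{"tx":0,"ty":1,"tz":0,"ax":0,"ay":0,"az":0,"hand":0},{"tx":0,"ty":1.5,"tz":0,"ax":0,"ay":0,"az":0,"hand":0}]' >/dev/null && python3 g.py && python3 -m pendant '[{"tx":0,"ty":0.5,"tz":0,"ax":0,"ay":0,"az":0,"hand":0},{"tx":0,"ty":1,"tz":0,"ax":0,"ay":0,"az":0,"hand":0},{"tx":0,"ty":1.5,"tz":0,"ax":0,"ay":0,"az":0,"hand":0}]' >/dev/null && python3 g.py && python3 -m pendant '[{"tx":0,"ty":0.5,"tz":0,"ax":0,"ay":0,"az":0,"hand":0},{"tx":0,"ty":1,"tz":0,"ax":0,"ay":0,"az":0,"hand":0},{"tx":0,"ty":1.5,"tz":0,"ax":0,"ay":0,"az":0,"hand":0}]' >/dev/null && python3 g.py
```

```text
pull 6.5 x 0.4974 t 12.9
pull 5.9 x 0.4959 t 13.1
pull 6.0 x 0.4944 t 13.4
pull 6.3 x 0.4929 t 13.6
pull 6.4 x 0.4915 t 13.9
pull 9.8 x 0.4908 t 14.1
```

The pull is rising: the stop is reached after about 25 mm. I tune it towards 14 N.

```bash
python3 -m pendant '[{"tx":0,"ty":0.2,"tz":0,"ax":0,"ay":0,"az":0,"hand":0},{"tx":0,"ty":0.4,"tz":0,"ax":0,"ay":0,"az":0,"hand":0},{"tx":0,"ty":0.4,"tz":0,"ax":0,"ay":0,"az":0,"hand":0}]' >/dev/null; python3 g.py; python3 -m pendant '[{"tx":0,"ty":0,"tz":0,"ax":0,"ay":0,"az":0,"hand":0}]'; python3 g.py
```

```text
pull 8.2 x 0.4907 t 14.4
time_s: 14.47
eef_pos: [0.4907, -0.1297, 0.084]
ee_rot: [[0.005, -0.989, 0.145], [-0.001, 0.145, 0.989], [-1.0, -0.005, -0.0]]
force: [9.9, -1.4, -6.9]
width: 0.0192
pull 10.0 x 0.4907 t 14.5
```

```bash
python3 -m pendant '[{"tx":0,"ty":0.3,"tz":0,"ax":0,"ay":0,"az":0,"hand":0},{"tx":0,"ty":0.6,"tz":0,"ax":0,"ay":0,"az":0,"hand":0},{"tx":0,"ty":0.6,"tz":0,"ax":0,"ay":0,"az":0,"hand":0}]' >/dev/null; python3 g.py; python3 -m pendant '[{"tx":0,"ty":0,"tz":0,"ax":0,"ay":0,"az":0,"hand":0}]'|grep -E "force|eef"; python3 g.py; python3 -m pendant '[{"tx":0,"ty":0,"tz":0,"ax":0,"ay":0,"az":0,"hand":0}]'|grep -E "force|eef"; python3 g.py
```

```text
pull 11.2 x 0.4907 t 14.7
eef_pos: [0.4907, -0.1297, 0.0841]
force: [11.3, -1.1, -6.9]
pull 11.3 x 0.4907 t 14.8
eef_pos: [0.4907, -0.1297, 0.0841]
force: [11.4, -1.2, -6.8]
pull 11.4 x 0.4907 t 14.9
```

```bash
python3 -m pendant '[{"tx":0,"ty":0.4,"tz":0,"ax":0,"ay":0,"az":0,"hand":0},{"tx":0,"ty":0.8,"tz":0,"ax":0,"ay":0,"az":0,"hand":0},{"tx":0,"ty":0.8,"tz":0,"ax":0,"ay":0,"az":0,"hand":0}]' >/dev/null; python3 g.py; python3 -m pendant '[{"tx":0,"ty":0,"tz":0,"ax":0,"ay":0,"az":0,"hand":0},{"tx":0,"ty":0,"tz":0,"ax":0,"ay":0,"az":0,"hand":0}]'|grep -E "force|eef"; python3 g.py
```

```text
pull 13.0 x 0.4906 t 15.1
eef_pos: [0.4906, -0.1297, 0.0843]
force: [12.2, -2.3, -7.8]
pull 12.5 x 0.4906 t 15.3
```

```bash
python3 -m pendant '[{"tx":0,"ty":0.3,"tz":0,"ax":0,"ay":0,"az":0,"hand":0},{"tx":0,"ty":0.5,"tz":0,"ax":0,"ay":0,"az":0,"hand":0},{"tx":0,"ty":0.5,"tz":0,"ax":0,"ay":0,"az":0,"hand":0}]' >/dev/null; python3 g.py; python3 -m pendant '[{"tx":0,"ty":0,"tz":0,"ax":0,"ay":0,"az":0,"hand":0},{"tx":0,"ty":0,"tz":0,"ax":0,"ay":0,"az":0,"hand":0}]'|grep -E "force|eef"; python3 g.py;  python3 -m pendant '[{"tx":0,"ty":0,"tz":0,"ax":0,"ay":0,"az":0,"hand":0},{"tx":0,"ty":0,"tz":0,"ax":0,"ay":0,"az":0,"hand":0},{"tx":0,"ty":0,"tz":0,"ax":0,"ay":0,"az":0,"hand":0}]'|grep -E "force|eef"; python3 g.py
```

```text
pull 15.0 x 0.4906 t 15.6
eef_pos: [0.4907, -0.1297, 0.0845]
force: [14.5, -2.0, -8.0]
pull 14.7 x 0.4907 t 15.7
eef_pos: [0.4906, -0.1297, 0.0844]
force: [14.4, -1.5, -7.9]
pull 14.4 x 0.4906 t 16.0
```

```bash
python3 -m pendant '[{"tx":0,"ty":0,"tz":0,"ax":0,"ay":0,"az":0,"hand":0},{"tx":0,"ty":0,"tz":0,"ax":0,"ay":0,"az":0,"hand":0},{"tx":0,"ty":0,"tz":0,"ax":0,"ay":0,"az":0,"hand":0},{"tx":0,"ty":0,"tz":0,"ax":0,"ay":0,"az":0,"hand":0},{"tx":0,"ty":0,"tz":0,"ax":0,"ay":0,"az":0,"hand":0},{"tx":0,"ty":0,"tz":0,"ax":0,"ay":0,"az":0,"hand":0},{"tx":0,"ty":0,"tz":0,"ax":0,"ay":0,"az":0,"hand":0},{"tx":0,"ty":0,"tz":0,"ax":0,"ay":0,"az":0,"hand":0},{"tx":0,"ty":0,"tz":0,"ax":0,"ay":0,"az":0,"hand":0},{"tx":0,"ty":0,"tz":0,"ax":0,"ay":0,"az":0,"hand":0},{"tx":0,"ty":0,"tz":0,"ax":0,"ay":0,"az":0,"hand":0},{"tx":0,"ty":0,"tz":0,"ax":0,"ay":0,"az":0,"hand":0},{"tx":0,"ty":0,"tz":0,"ax":0,"ay":0,"az":0,"hand":0}]'|grep force; python3 g.py;  python3 -m pendant '[{"tx":0,"ty":-2,"tz":0,"ax":0,"ay":0,"az":0,"hand":0},{"tx":0,"ty":-5,"tz":0,"ax":0,"ay":0,"az":0,"hand":0},{"tx":0,"ty":-9,"tz":0,"ax":0,"ay":0,"az":0,"hand":0},{"tx":0,"ty":-14,"tz":0,"ax":0,"ay":0,"az":0,"hand":0},{"tx":0,"ty":-16,"tz":0,"ax":0,"ay":0,"az":0,"hand":0},{"tx":0,"ty":-16,"tz":0,"ax":0,"ay":0,"az":0,"hand":0},{"tx":0,"ty":-16,"tz":0,"ax":0,"ay":0,"az":0,"hand":0}]'
python3 - <<'E'
from h import *
o=arm.get_obs(); print(o["wrist_torque"]); e=np.array(o["eef_pos"]); ax=-np.array(o["ee_rot"])[:,1]
im=viewer.read_camera("side")[:,:,::-1].copy(); cv2.imwrite("pics/s5.png",im)
print("bend",proj("side",e+.18*ax+[0,0,.0045]).round(1),"ball",proj("side",e-.095*ax+[0,0,.0045]).round(1))
c=im[195:275,360:480]; cv2.imwrite("pics/s5c.png",cv2.resize(c,None,fx=6,fy=6,interpolation=cv2.INTER_CUBIC))
E
```

```text
force: [14.1, -1.3, -7.4]
pull 14.1 x 0.4906 t 17.1
time_s: 17.63
eef_pos: [0.5018, -0.1314, 0.0832]
ee_rot: [[-0.001, -0.989, 0.145], [0.0, 0.145, 0.989], [-1.0, 0.001, 0.0]]
force: [-0.3, 0.5, -2.6]
width: 0.0189
[-0.11747129  0.05788903 -0.03134477]
bend [435.7 230.4] ball [335.9 252.9]
```

View pics/s5c.png

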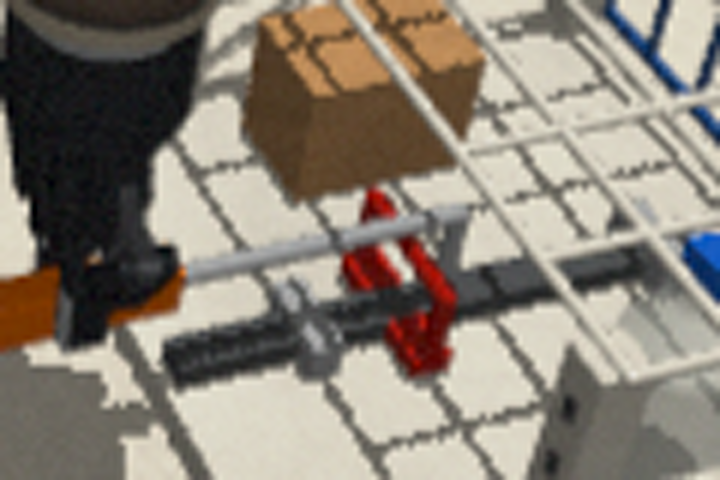

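The bolt is drawn and the hook is free of the bail (bend at 437,230). I lift and back out.

```bash
python3 -m pendant '[{"tx":-12,"ty":0,"tz":0,"ax":0,"ay":0,"az":0,"hand":0},{"tx":-28,"ty":0,"tz":0,"ax":0,"ay":0,"az":0,"hand":0},{"tx":-44,"ty":0,"tz":0,"ax":0,"ay":0,"az":0,"hand":0},{"tx":-52,"ty":0,"tz":0,"ax":0,"ay":0,"az":0,"hand":0},{"tx":-52,"ty":0,"tz":0,"ax":0,"ay":0,"az":0,"hand":0},{"tx":-52,"ty":0,"tz":0,"ax":0,"ay":0,"az":0,"hand":0},{"tx":-52,"ty":15,"tz":0,"ax":0,"ay":0,"az":0,"hand":0},{"tx":-52,"ty":40,"tz":0,"ax":0,"ay":0,"az":0,"hand":0},{"tx":-52,"ty":70,"tz":0,"ax":0,"ay":0,"az":0,"hand":0},{"tx":-52,"ty":100,"tz":0,"ax":0,"ay":0,"az":0,"hand":0},{"tx":-52,"ty":125,"tz":0,"ax":0,"ay":0,"az":0,"hand":0},{"tx":-52,"ty":140,"tz":0,"ax":0,"ay":0,"az":0,"hand":0},{"tx":-52,"ty":140,"tz":0,"ax":0,"ay":0,"az":0,"hand":0},{"tx":-52,"ty":140,"tz":0,"ax":0,"ay":0,"az":0,"hand":0}]'
```

```text
time_s: 18.85
eef_pos: [0.3626, -0.1108, 0.1348]
ee_rot: [[-0.001, -0.989, 0.145], [0.0, 0.145, 0.989], [-1.0, 0.001, 0.0]]
force: [1.1, -0.1, -1.6]
width: 0.019
```

```bash
python3 -m pendant '[{"tx":-5,"ty":2,"tz":15,"ax":-0.01,"ay":0,"az":0,"hand":0},{"tx":-10,"ty":5,"tz":40,"ax":-0.03,"ay":0,"az":0,"hand":0},{"tx":-15,"ty":8,"tz":70,"ax":-0.05,"ay":0,"az":0,"hand":0},{"tx":-20,"ty":10,"tz":100,"ax":-0.07,"ay":0,"az":0,"hand":0},{"tx":-20,"ty":12,"tz":135,"ax":-0.1,"ay":0,"az":0,"hand":0},{"tx":-20,"ty":12,"tz":170,"ax":-0.13,"ay":0,"az":0,"hand":0},{"tx":-20,"ty":10,"tz":205,"ax":-0.16,"ay":0,"az":0,"hand":0},{"tx":-20,"ty":4,"tz":240,"ax":-0.19,"ay":0,"az":0,"hand":0},{"tx":-20,"ty":-5,"tz":275,"ax":-0.22,"ay":0,"az":0,"hand":0},{"tx":-20,"ty":-15,"tz":310,"ax":-0.24,"ay":0,"az":0,"hand":0},{"tx":-20,"ty":-25,"tz":340,"ax":-0.25,"ay":0,"az":0,"hand":0},{"tx":-20,"ty":-32,"tz":358,"ax":-0.258,"ay":0,"az":0,"hand":0},{"tx":-20,"ty":-34,"tz":364,"ax":-0.258,"ay":0,"az":0,"hand":0},{"tx":-20,"ty":-34,"tz":364,"ax":-0.258,"ay":0,"az":0,"hand":0},{"tx":-20,"ty":-34,"tz":364,"ax":-0.258,"ay":0,"az":0,"hand":0},{"tx":-20,"ty":-34,"tz":364,"ax":-0.258,"ay":0,"az":0,"hand":0}]'
python3 - <<'E'
from h import *
o=arm.get_obs(); z=o["eef_pos"][2]+.0045
P,im=wr("w5")
m=blob(im,(4,120,60),(16,255,255),(200,0,450,300)); n,l,s,ce=cv2.connectedComponentsWithStats(m)
for i in range(1,n):
    if s[i,4]>60: print(s[i],ce[i].round(1),onz(0,ce[i],z,P).round(4))
Q=viewer.read_camera("top")[:,:,::-1]; 
E
```

```text
time_s: 20.18
eef_pos: [0.4497, 0.2427, 0.1548]
ee_rot: [[-0.001, -0.994, -0.11], [-0.001, -0.11, 0.994], [-1.0, 0.001, -0.001]]
force: [0.6, -0.8, -3.6]
width: 0.019
t 20.1833 eef [0.4497, 0.2427, 0.1548] [[-0.001, -0.994, -0.11], [-0.001, -0.11, 0.994], [-1.0, 0.001, -0.001]] F [ 0.55 -0.85 -3.59] w 0.019
[ 288   39   62   63 2864] [318.6  69.1] [0.355  0.2309 0.1593]
[ 298  196   43  104 4043] [318.8 246.6] [0.4382 0.2402 0.1593]
```

View pics/w5.png

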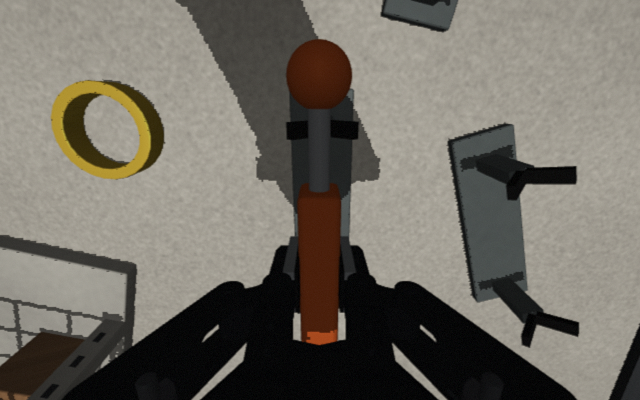

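The wrist view shows the ball in the same pixels as after the pick-up, so the rod has not slipped. The rod is above the V's (rear mouth at cols 286-358, row 130), needing about +2 mm sideways. I lower it.

```bash
python3 -m pendant '[{"tx":15,"ty":1.5,"tz":2,"ax":0,"ay":0,"az":0,"hand":0},{"tx":35,"ty":1.5,"tz":2,"ax":0,"ay":0,"az":0,"hand":0},{"tx":55,"ty":1.5,"tz":2,"ax":0,"ay":0,"az":0,"hand":0},{"tx":68,"ty":1.5,"tz":2,"ax":0,"ay":0,"az":0,"hand":0},{"tx":75,"ty":1.5,"tz":2,"ax":0,"ay":0,"az":0,"hand":0},{"tx":80,"ty":1.5,"tz":2,"ax":0,"ay":0,"az":0,"hand":0},{"tx":80,"ty":1.5,"tz":2,"ax":0,"ay":0,"az":0,"hand":0},{"tx":80,"ty":1.5,"tz":2,"ax":0,"ay":0,"az":0,"hand":0}]'; python3 -m pendant '[{"tx":1,"ty":0,"tz":0,"ax":0,"ay":0,"az":0,"hand":0},{"tx":2,"ty":0,"tz":0,"ax":0,"ay":0,"az":0,"hand":0},{"tx":2,"ty":0,"tz":0,"ax":0,"ay":0,"az":0,"hand":0}]'
```

```text
time_s: 20.95
eef_pos: [0.4486, 0.2459, 0.0758]
ee_rot: [[0.001, -0.994, -0.112], [0.0, -0.112, 0.994], [-1.0, -0.001, 0.0]]
force: [-0.1, -0.8, -2.2]
width: 0.0194
time_s: 21.2
eef_pos: [0.4486, 0.2461, 0.0737]
ee_rot: [[0.001, -0.994, -0.112], [0.001, -0.112, 0.994], [-1.0, -0.001, 0.0]]
force: [-0.0, -0.5, -1.9]
width: 0.019
```

Still free (full weight on the arm). Down in small steps until the V's carry it.

```bash
python3 -m pendant '[{"tx":1,"ty":0,"tz":-0.8,"ax":0,"ay":0,"az":0,"hand":0},{"tx":1,"ty":0,"tz":-0.8,"ax":0,"ay":0,"az":0,"hand":0},{"tx":1,"ty":0,"tz":-0.8,"ax":0,"ay":0,"az":0,"hand":0}]' |grep -E "eef|force"; python3 -m pendant '[{"tx":1,"ty":0,"tz":0,"ax":0,"ay":0,"az":0,"hand":0},{"tx":1,"ty":0,"tz":0,"ax":0,"ay":0,"az":0,"hand":0},{"tx":1,"ty":0,"tz":0,"ax":0,"ay":0,"az":0,"hand":0}]'|grep -E "eef|force"
```

```text
eef_pos: [0.4485, 0.2452, 0.0724]
force: [-1.0, 0.3, -2.4]
eef_pos: [0.4486, 0.2452, 0.0719]
force: [-2.1, -1.9, 6.5]
```

Contact with the V's (+6.5 N upward). I release and rise.

```bash
python3 -m pendant '[{"tx":0,"ty":0,"tz":0,"ax":0,"ay":0,"az":0,"hand":100},{"tx":0,"ty":0,"tz":0,"ax":0,"ay":0,"az":0,"hand":100},{"tx":0,"ty":0,"tz":0,"ax":0,"ay":0,"az":0,"hand":100},{"tx":0,"ty":0,"tz":0,"ax":0,"ay":0,"az":0,"hand":100},{"tx":0,"ty":0,"tz":0,"ax":0,"ay":0,"az":0,"hand":100},{"tx":0,"ty":0,"tz":0,"ax":0,"ay":0,"az":0,"hand":100},{"tx":0,"ty":0,"tz":0,"ax":0,"ay":0,"az":0,"hand":100},{"tx":-25,"ty":0,"tz":0,"ax":0,"ay":0,"az":0,"hand":100},{"tx":-60,"ty":0,"tz":0,"ax":0,"ay":0,"az":0,"hand":100},{"tx":-95,"ty":0,"tz":0,"ax":0,"ay":0,"az":0,"hand":100},{"tx":-125,"ty":0,"tz":20,"ax":0,"ay":0,"az":0,"hand":100},{"tx":-140,"ty":20,"tz":60,"ax":0,"ay":0,"az":0,"hand":100},{"tx":-150,"ty":40,"tz":100,"ax":0,"ay":0,"az":0,"hand":100},{"tx":-150,"ty":60,"tz":135,"ax":0,"ay":0,"az":0,"hand":100},{"tx":-150,"ty":80,"tz":170,"ax":0,"ay":0,"az":0,"hand":100},{"tx":-150,"ty":100,"tz":205,"ax":0,"ay":0,"az":0,"hand":100},{"tx":-150,"ty":120,"tz":240,"ax":0,"ay":0,"az":0,"hand":100},{"tx":-150,"ty":140,"tz":270,"ax":0,"ay":0,"az":0,"hand":100},{"tx":-150,"ty":150,"tz":300,"ax":0,"ay":0,"az":0,"hand":100},{"tx":-150,"ty":150,"tz":300,"ax":0,"ay":0,"az":0,"hand":100}]'
python3 - <<'E'
from h import *
I={}
for c in("top","side"):
    I[c]=viewer.read_camera(c)[:,:,::-1].copy(); cv2.imwrite(f"pics/{c}9.png",I[c])
    old=cv2.imread(f"pics/{c}0.png"); roi=(235,140,270,270) if c=="top" else (255,150,320,195)
    for nm,im in(("old",old),("new",I[c])):
        m=blob(im,(4,120,60),(16,255,255),roi); n,l,s,ce=cv2.connectedComponentsWithStats(m)
        print(c,nm,[(s[i].tolist(),ce[i].round(1).tolist()) for i in range(1,n) if s[i,4]>15])
cv2.imwrite("pics/f.png",np.vstack([cv2.resize(I["side"][130:270,230:510],None,fx=2.1,fy=2.1),cv2.resize(I["top"][80:270,210:490],None,fx=2.1,fy=2.1)[:300]]))
E
```

```text
time_s: 23.37
eef_pos: [0.2596, 0.5325, 0.2211]
ee_rot: [[-0.003, -0.993, -0.121], [0.003, -0.121, 0.993], [-1.0, 0.002, 0.004]]
force: [-0.2, 1.1, 1.0]
width: 0.0852
top old [([245, 205, 11, 35, 289], [250.3, 221.9]), ([249, 254, 10, 10, 79], [253.6, 258.8])]
top new [([245, 205, 11, 35, 289], [250.3, 222.1]), ([249, 254, 10, 11, 81], [253.6, 259.1])]
side old [([284, 165, 27, 17, 247], [297.1, 172.7]), ([266, 179, 9, 8, 57], [269.8, 182.5])]
side new [([284, 165, 27, 17, 246], [296.9, 172.8]), ([266, 179, 9, 8, 58], [269.8, 182.4])]
```

View pics/f.png

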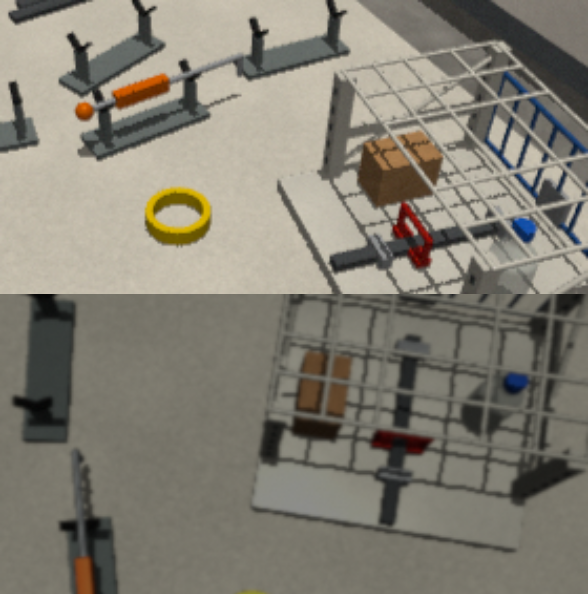

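The rod is back in the same pixels as at the start, the bolt is drawn, and the carton, bottle and tape look unmoved. I hand in.

```bash
python3 -c "
from cell import close_job; print(close_job())"
```

```text
the job is handed in; nothing more can be done
None
```

I drew the bolt to its end stop, laid the rod back in its rest and handed the job in at about 23.5 s. `close_job()` gives no verdict.

- **Draw:** The bolt slid at about 6 N for about 25 mm. Then the arm stopped moving while the pull kept rising, so I took that as the stop.
- **Hold:** I held the bolt there for about 1.5 s with the pull reading 14 to 15 N. The highest pull I read was 15.0 N, or about 17 N with the vertical share included.
- **Rod:** Before I let go, the V's were carrying the rod (6.5 N upward). The last top and side pictures show its handle and ball within 0.3 px of where they started.
- **Hook:** It is at the same end as before. The last pictures do not show clearly that it hangs down; the rod looked unturned in the grip just before I laid it back.
- **Other things:** The carton, bottle and tape look unmoved in the last pictures. The gripper is open and clear of everything.

**What differed from plan:**
- **First move:** It was refused because it left out zero values, and nothing moved.
- **Contact:** The hook met the bail about 10 mm later than I had measured.
- **Grip:** The first grip pressed the rod sideways against its V's with about 18 N until I lifted it.

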